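Clamp the glue bottle and set its cap to breathe

ROBOT

A 6-joint arm with a two-finger parallel gripper is mounted at the origin on the work surface. World frame = base frame: x ahead of the robot, y to its left, z up, the work surface at z = 0. Lengths are in m, angles in rad, forces in N, time in s.
With the tool pointing down it reaches from about 0.3 to 0.75 m from the base axis. Payload 8.5 kg.
Tool frame: the origin (TCP) lies midway between the tips of the shut fingers; the grasp point (between the pads) lies 19 mm behind it (manip.tcp_to_grasp is the distance from the TCP to the grasp point, in m); y points along the fingers, x is the direction in which the jaws open and shut, and the axes are right-handed (so a half turn about y gives the same grasp; the last joint's range is limited). The gripper opens to 88 mm and grips with 3 to 60 N. Pads are 18 mm wide; open, the fingers measure 123 mm over their backs; the gripper's body (75 mm by 187 mm) begins 45 mm behind the grasp point.
Start: joints at [1.115, 0.381, 1.297, -0, 1.464, -0.215], TCP at [0.131, 0.534, 0.204] pointing down, gripper open.
Joint ranges: [-3.11, 3.11], [-0.89, 2.33], [0.22, 2.48], [-1.42, 4.56], [0.17, 2.85], [-2.88, 2.88]. Speed limits (rad/s): [2.39, 2.39, 3.14, 3.14, 3.14, 3.14].

INTERFACE

Orientations are given as a 3x3 rotation matrix whose columns are the frame's x, y, z axes.
In Python, from cell import manip gives the robot as it stands.
- The arm moves only by the shell command python3 -m inch 'ROWS' [FORCE]. ROWS is a JSON object of lists of equal length, an entry for each row: "delta_rot": the turn, a rotation vector about the tool's x, y, z in units of 10 degrees (1.0 is 10 degrees), a list of three; "translation": the shift along the tool's x, y, z in units of 30 mm (1.0 is 30 mm), a list of three; "fingers": the closure, from 0 (fully open) to 1 (shut). A call has 1 to 5 rows; each row is the pose to reach, as a shift and turn from the pose commanded when the call began, along the tool's axes at that moment; what a row does not reach only later rows make up. A row lasts 1/8 s, in which the tool goes at most 62.5 mm and 10.7 degrees, less where a joint would pass 70% of its speed; a pose out of reach is approached as far as the arm can. A call with a gripper value outside its range is refused whole. The fingers move at their own pace and stop on an object; FORCE is the grip in N (left out, the last holds). Time passes only in rows, so rows that repeat a pose let the fingers close. It gives the time, the measured TCP pose, the force and the opening at its end, in the units of the state.
- manip.get_state(): the state, without advancing time (a new reading comes with each control period).
- manip.snapshot(name): name is "scene" or "top" or "wrist"; returns a dict with "image" (400x640x3 uint8, red, green, blue), "mtx" (3x3 intrinsics, pixels), "k1" (the pictures are not rectified: a ray, as slopes to the right and down, at radius r is drawn at 1 + k1 r^2 times it, then the intrinsics apply), "view" (4x4, takes a point from world to camera coordinates); the wrist camera has in their place "tool_from_camera" (4x4, takes a point from camera to tool coordinates, whose origin is the TCP and whose axes are the tool frame's). Camera axes: x right, y down, z forward; pixel columns grow to the right and rows downward; lengths in m; the calibration is good to about 2 mm. A picture is of the moment at which its call begins: read the wrist's pose just before it. There is no depth.
- manip.close_job(): hands the job in, once; it reports no verdict.
Trained networks look in the newest picture that a camera, given by its name, has taken for a name from the list of things; names that differ only in an ending like _2 or _b are one class to them, and where a whole thing is asked for, a point or a joint stands for the part that bears it (a point fixed in the world has none). Each returns a list of dicts, best first, with "score" (0 to 1); they miss things now and then, are a little off and sometimes report something else, mostly with a low value. They report only what shows in the picture. A call takes as long as a camera call. They do not tell look-alikes from the thing itself.
- manip.trace(camera, target): "region" (400x640 bool, what is visible of it) and "rect" ([centre column, centre row, width, height] in pixels, round what is visible of it).
The state is a dict: "time_s": time; "joint_positions": joint angles; "qvel": joint speeds; "joint_efforts": joint torques, N m; "tcp_pos": TCP position; "ee_rot": TCP orientation; "wrist_force": force on the tool from outside, world axes, zero at the start; "moment": the same for the moment, N m; "opening": finger opening in m.
Only numpy, scipy, OpenCV 4.12 (cv2) and the standard library are available. Lean on these libraries where they do the work, as an engineer would, in place of code of your own. Each camera call takes 0.05 s, during which the arm holds its last target. There are 200 camera calls.

TASK

Clip the spring clamp squarely down over the middle of the pair of upright ears that stick out of the bottle holder so that it pinches both together, and let go of it. Then screw the bottle's ribbed cap clockwise until it bottoms out, back it off a quarter turn so that the bottle can breathe, and finish with the cap still gripped between the fingers. Leave the other things on the bench where they are.

Things in the scene. Friction and masses are not known exactly. Their poses are not given: they have to be found in the camera images.
- holder: fixed bench holder with a white glue bottle (60 mm across) in a split aluminium collar. Origin on the bench under the bottle's axis, z up. Its foot reaches from x = -50 to +100 mm, y = -45 to +45 mm, 12 mm high. The collar's two ears stick out towards the holder's +x. The bottle's shoulder ends at height 97 mm
- ears_top (a point): middle of the ears' top edge, 52 mm above the bench, 62 mm from the bottle's axis along the holder's +x. The two ears stand side by side as upright plates, together 8 mm thick (holder's y), 36 mm long (holder's x) and 30 mm high below this point; axes as the holder's
- cap: ribbed round screw cap, 38 mm across, 26 mm tall, with a 12 mm spout stub on top that is 14 mm across; origin on its axis at the centre of its underside, 104 mm above the bench when bottomed out. It already sits on the first turns of its thread and cannot come off. Can be gripped at any yaw. A small ridge on its top, pointing along its x, turns with it
- cap_turn (a joint): angle of the cap on its thread: 0 = bottomed out (hard stop), grows as it is unscrewed (counter-clockwise from above); it starts 1.8 to 3.2 above 0. It rises 3 mm a turn; turning takes about 0.05 N m, and it stays where it is left
- clip: loose steel spring clamp like a big clothes peg, 60 mm tall, 26 mm wide (its x; pivot pin 30 mm), 50 to 80 g, standing on its jaws; origin on the bench under its middle, z up. Two black-padded levers rise on its +y and -y sides, splayed to 50 mm over their tops. This is the pose of the +y half, which carries the pivot: clamped on the ears it leans about 0.15 rad
- clip_pivot (a point): middle of the clamp's pivot pin (8 mm across), 30 mm above the origin; jaw tips 29 mm below it, lever tops 31 mm above. Clipped on well, it lies 4 to 16 mm above the ears' top edge
- clip_jaw (a joint): how far the clamp is opened: 0 = at rest, jaws all but shut; 0.6 = fully open (stop). Squeezing the levers together along the clamp's y, about 22 mm above the pivot, takes about 8 N; fully open they stand upright, 32 mm over their outsides, and the jaw tips are about 14 mm apart. About 0.28 when clamped on the ears
- bottle_a: a bystander: loose glue bottle with a long pointed nozzle, 56 mm across, 172 mm tall, standing; origin under its centre
- bottle_b: a bystander: another such nozzle bottle; origin under its centre
- brush: a bystander: glue brush 170 mm long lying along its x axis; origin under its middle
- pot: a bystander: open white cup, 64 mm across, 60 mm tall; origin under its centre
- weight: a bystander: dark steel block 70 x 45 x 28 mm; origin under its centre
- roller: a bystander: hand roller about 170 mm long lying along its x axis; origin under it near its middle
- tin: a bystander: round aluminium tin with a lid, 70 mm across, 42 mm tall; origin under its centre
Things that resemble listed ones, but are neither listed nor needed, are in the scene too. Leave any turquoise look-alike of the holder alone.

How it is judged:
By the outcome, as a careful person would: the job done as asked, in the order asked, and still so for the second after the job is handed in, while the arm keeps its last pose, push and grip.
It also fails if it takes over 64 s, if anything falls off the work surface, if the arm or the gripper's body presses on something with over 40 N, if the wrist force passes 120 N, or if a joint passes its speed limit or range.

## Working session

There is one attempt and no reset: what is moved stays moved. The work goes in short steps, Python scripts to look and compute and a shell command to move; the robot and the scene stay as the last step left them, time stands still between calls to the robot, and variables do not carry over. Pictures are saved under pics/ and viewed, about 8 in all and at most 12, crops included, and the job is handed in when it is done.

```bash
mkdir -p pics; ls; cat > h.py <<'E'
import numpy as np, cv2
from cell import manip
def snap(n):
    s=manip.get_state(); d=manip.snapshot(n)
    if n=="wrist":
        T=np.eye(4);T[:3,:3]=s["ee_rot"];T[:3,3]=s["tcp_pos"]
        d["view"]=np.linalg.inv(T@np.array(d["tool_from_camera"]))
    d["view"]=np.array(d["view"]);d["mtx"]=np.array(d["mtx"]);return d
def dist(d): return np.array([d["k1"],0,0,0],float)
def px2w(d,uv,z):
    # pixel -> world at height z
    p=cv2.undistortPoints(np.array([[uv]],float),d["mtx"],dist(d))[0,0]
    W=np.linalg.inv(d["view"]); r=W[:3,:3]@np.array([p[0],p[1],1]); o=W[:3,3]
    return o+r*(z-o[2])/r[2]
def w2px(d,P):
    P=np.atleast_2d(np.array(P,float)); R=d["view"][:3,:3]
    return cv2.projectPoints(P,cv2.Rodrigues(R)[0],d["view"][:3,3],d["mtx"],dist(d))[0][:,0]
def save(d,name,crop=None,scale=1):
    im=d["image"][...,::-1]
    if crop: im=im[crop[1]:crop[3],crop[0]:crop[2]]
    cv2.imwrite("pics/"+name,cv2.resize(im,None,fx=scale,fy=scale,interpolation=cv2.INTER_CUBIC))
E
python3 - <<'E'
from h import *
s=manip.get_state();print({k:np.round(v,3).tolist() for k,v in s.items()}, manip.tcp_to_grasp)
a=snap("top");b=snap("scene")
for d,n in((a,"top"),(b,"scene")):
    W=np.linalg.inv(d["view"]);print(n,W[:3,3].round(3),W[:3,2].round(3),d["mtx"][0,0],d["k1"])
    for t in["holder","cap","clip","ears_top","clip_pivot"]:
        try:
            for r in manip.trace(n,t): print(n,t,round(r["score"],2),np.round(r["rect"]).tolist(),px2w(d,r["rect"][:2],.03).round(3))
        except Exception as e: print(t,e)
im=np.vstack([a["image"],b["image"]])[...,::-1];cv2.imwrite("pics/a.png",cv2.resize(im,(480,600)))
save(a,"top.png",None,1.25);save(b,"scene.png",None,1.25)
E
```

```text
pics
{'time_s': 0.0, 'joint_positions': [1.115, 0.381, 1.298, 0.0, 1.464, -0.215], 'qvel': [0.0, 0.0, 0.0, 0.001, 0.003, -0.0], 'joint_efforts': [-0.0, -43.793, -22.456, 0.071, 0.035, -0.0], 'tcp_pos': [0.131, 0.534, 0.203], 'ee_rot': [[0.238, -0.001, -0.971], [0.971, -0.001, 0.238], [-0.001, -1.0, 0.0]], 'wrist_force': [0.912, 0.559, 0.494], 'moment': [-0.015, -0.059, 0.075], 'opening': 0.088} 0.0187
top [0.318 0.014 1.571] [ 0.119 -0.015 -0.993] 462.25806472374074 0.046306903346618744
top holder 0.92 [262.0, 248.0, 35.0, 49.0] [0.332 0.207 0.03 ]
top holder 0.75 [267.0, 189.0, 32.0, 44.0] [0.531 0.188 0.03 ]
top holder 0.74 [354.0, 236.0, 34.0, 53.0] [ 0.371 -0.1    0.03 ]
top holder 0.64 [204.0, 282.0, 46.0, 55.0] [0.228 0.393 0.03 ]
top holder 0.58 [279.0, 120.0, 18.0, 24.0] [0.77  0.148 0.03 ]
top holder 0.49 [372.0, 196.0, 6.0, 14.0] [ 0.504 -0.163  0.03 ]
top cap 0.71 [192.0, 293.0, 17.0, 16.0] [0.191 0.43  0.03 ]
top cap 0.63 [361.0, 121.0, 22.0, 24.0] [ 0.763 -0.131  0.03 ]
top cap 0.49 [355.0, 241.0, 12.0, 12.0] [ 0.354 -0.104  0.03 ]
top clip 0.43 [365.0, 194.0, 12.0, 8.0]
[... 610 characters left out ...]
1.0, 50.0] [0.323 0.231 0.03 ]
scene cap 0.64 [248.0, 193.0, 15.0, 15.0] [0.259 0.007 0.03 ]
scene cap 0.63 [296.0, 151.0, 15.0, 14.0] [0.218 0.349 0.03 ]
scene clip 0.68 [283.0, 245.0, 21.0, 23.0] [ 0.511 -0.138  0.03 ]
scene ears_top 0.98 [256.0, 218.0, 53.0, 60.0] [ 0.368 -0.083  0.03 ]
scene ears_top 0.84 [348.0, 191.0, 55.0, 57.0] [0.53  0.206 0.03 ]
scene ears_top 0.68 [304.0, 170.0, 40.0, 50.0] [0.326 0.24  0.03 ]
scene ears_top 0.64 [309.0, 141.0, 28.0, 41.0] [0.208 0.451 0.03 ]
scene ears_top 0.45 [362.0, 174.0, 15.0, 18.0] [0.518 0.333 0.03 ]
scene ears_top 0.33 [366.0, 267.0, 26.0, 53.0] [ 0.744 -0.09   0.03 ]
scene clip_pivot 0.52 [281.0, 244.0, 16.0, 20.0] [ 0.505 -0.14   0.03 ]
```

View top.

View pics/top.png

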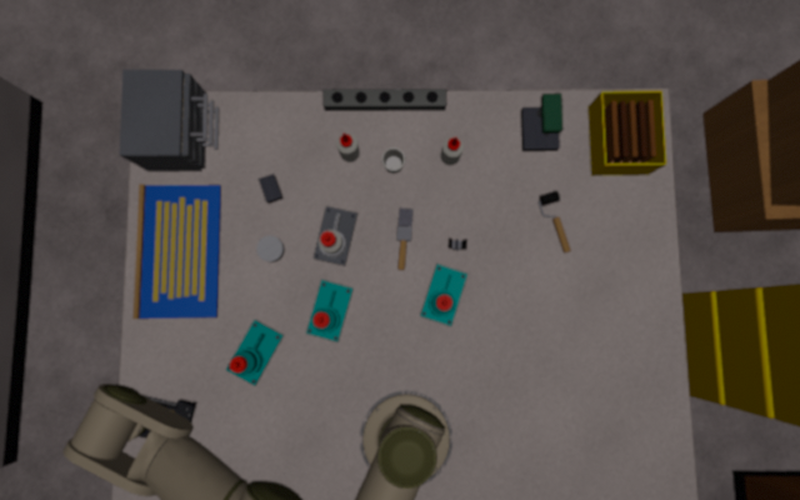

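View pics/scene.png

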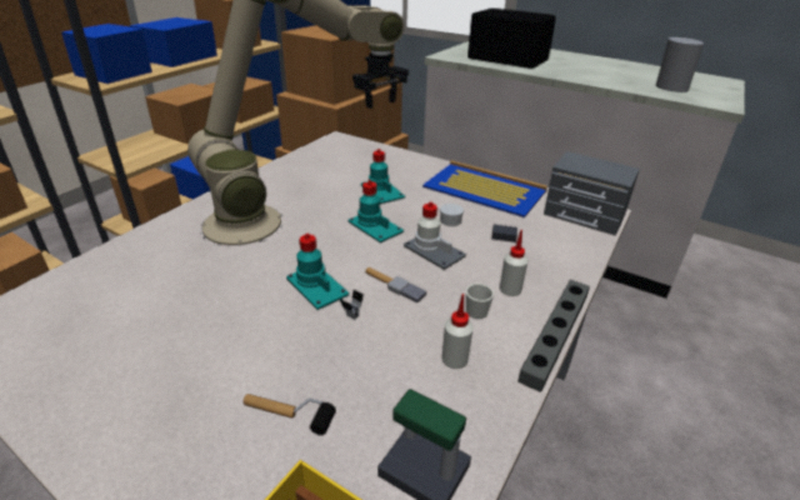

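The real holder is the grey one at top px (267,189), since only it has a white bottle. The turquoise look-alikes are at (263,256), (354,241) and (190,291). The clip is the black and steel piece at top px (365,194), or (283,245) in scene, and both views put it at about (0.51,-0.14).

```bash
python3 - <<'E'
from h import *
d=manip.snapshot("wrist");T=np.array(d["tool_from_camera"]);print(T.round(3),d["mtx"][0,0],d["k1"])
a=snap("top")
print("cap",px2w(a,(262,192),.142),"ears",px2w(a,(270.5,171),.052))
r=manip.trace("top","clip")
for q in r: 
    v,u=np.nonzero(q["region"]);print(q["score"],len(u),u.mean(),v.mean(),px2w(a,(u.mean(),v.mean()),.045))
sub=a["image"][180:208,345:385].max(2)<70
v,u=np.nonzero(sub);p=np.c_[u+345,v+180].astype(float);print(len(u),p.mean(0),np.linalg.svd(p-p.mean(0),full_matrices=False)[1:])
R=np.array(manip.get_state()["ee_rot"]);t=np.array([0.42,-.10,.33])-manip.get_state()["tcp_pos"];print((R.T@t/.03).round(2))
E
```

```text
[[ 1.     0.    -0.     0.   ]
 [ 0.    -0.298  0.955 -0.181]
 [ 0.    -0.955 -0.298  0.076]
 [ 0.     0.     0.     1.   ]] 276.4573277449775 -0.047129139859452863
cap [0.50563551 0.19221431 0.142     ] ears [0.58764884 0.17571997 0.052     ]
78 [365.91025641 195.29487179] (array([39.94863402, 19.25347719]), array([[ 0.99774412,  0.06713178],
       [-0.06713178,  0.99774412]]))
[-18.23  -4.21 -14.39]
```

```bash
python3 -m inch '{"delta_rot":[[0,0,0],[0,0,0],[0,0,0],[0,0,0],[0,0,0]],"translation":[[-1,-1,-1],[-2.5,-2.5,-2],[-4,-3.5,-3.2],[-5.5,-4,-4.4],[-7,-4.2,-5.6]],"fingers":[0,0,0,0,0]}'
python3 -m inch '{"delta_rot":[[0,0,0],[0,0,0],[0,0,0],[0,0,0],[0,0,0]],"translation":[[-1.5,0,-1.2],[-3,0,-2.4],[-4.5,0,-3.6],[-6,0,-4.8],[-7.5,0,-6]],"fingers":[0,0,0,0,0]}'
python3 -m inch '{"delta_rot":[[0,0,0],[0,0,0],[0,0,0],[0,0,0],[0,0,0]],"translation":[[-1.5,0,-1.2],[-3,0,-2.4],[-3.7,0,-2.8],[-3.7,0,-2.8],[-3.7,0,-2.8]],"fingers":[0,0,0,0,0]}'
python3 - <<'E'
from h import *
d=snap("wrist");save(d,"w1.png",None,1.25)
for t in["holder","cap","clip","ears_top","clip_pivot"]:
    for r in manip.trace("wrist",t): print(t,round(r["score"],2),np.round(r["rect"]).tolist(),px2w(d,r["rect"][:2],.03).round(3))
E
```

```text
time_s: 1.38
tcp_pos: [0.2437, 0.2907, 0.3305]
ee_rot: [[0.238, 0.002, -0.971], [0.971, 0.001, 0.238], [0.002, -1.0, -0.002]]
wrist_force: [0.7, 0.0, -0.8]
opening: 0.0882
time_s: 2.0
tcp_pos: [0.3648, 0.0288, 0.3298]
ee_rot: [[0.239, 0.001, -0.971], [0.971, -0.0, 0.239], [0.0, -1.0, -0.001]]
wrist_force: [0.9, 0.5, -0.6]
opening: 0.0882
time_s: 2.62
tcp_pos: [0.4192, -0.0964, 0.3296]
ee_rot: [[0.238, 0.0, -0.971], [0.971, 0.0, 0.238], [0.0, -1.0, -0.0]]
wrist_force: [0.6, 0.1, 1.0]
opening: 0.0881
holder 0.74 [575.0, 16.0, 58.0, 32.0] [0.289 0.353 0.03 ]
holder 0.7 [499.0, 182.0, 92.0, 82.0] [0.537 0.207 0.03 ]
holder 0.64 [497.0, 67.0, 103.0, 100.0] [0.34  0.217 0.03 ]
holder 0.59 [311.0, 130.0, 54.0, 91.0] [ 0.369 -0.102  0.03 ]
cap 0.93 [308.0, 121.0, 30.0, 33.0] [ 0.352 -0.104  0.03 ]
cap 0.6 [526.0, 183.0, 32.0, 32.0] [0.551 0.258 0.03 ]
cap 0.55 [526.0, 38.0, 43.0, 39.0] [0.307 0.269 0.03 ]
cap 0.22 [386.0, 200.0, 26.0, 83.0] [0.522 0.001 0.03 ]
clip 0.6 [309.0, 212.0, 30.0, 26.0] [ 0.511 -0.143  0.03 ]
ears_top 0.76 [499.0, 69.0, 106.0, 94.0] [0.344 0.221 0.03 ]
ears_top 0.7 [311.0, 132.0, 61.0, 88.0] [ 0.371 -0.103  0.03 ]
ears_top 0.64 [574.0, 18.0, 59.0, 37.0] [0.293 0.352 0.03 ]
ears_top 0.61 [499.0, 183.0, 91.0, 79.0] [0.538 0.209 0.03 ]
clip_pivot 0.71 [310.0, 211.0, 32.0, 24.0] [ 0.509 -0.14   0.03 ]
```

View pics/w1.png

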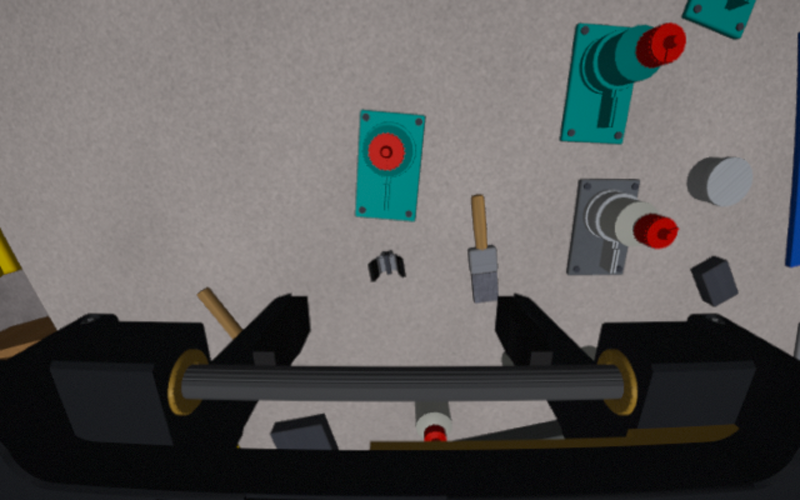

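Wrist view: the clip is at (310,212) with its levers left and right of that. The grey holder foot has corners near (464,144), (512,144), (502,220) and (454,218), and its ears point outward (down in the picture). I'll move above the clip for a close look.

```bash
python3 -m inch '{"delta_rot":[[0,1,0],[0,1,0],[0,1,0],[0,1,0],[0,1,0]],"translation":[[-0.4,2,-1.5],[-0.6,3.5,-3],[-0.75,4.5,-3.2],[-0.75,5.5,-3.2],[-0.75,5.5,-3.2]],"fingers":[0,0,0,0,0]}'
python3 - <<'E'
from h import *
d=snap("wrist");save(d,"w2.png",(180,120,460,320),2.8)
for t in["clip","clip_pivot"]:
    for r in manip.trace("wrist",t): print(t,round(r["score"],2),np.round(r["rect"]).tolist(),px2w(d,r["rect"][:2],.04).round(3))
print(w2px(d,[manip.get_state()["tcp_pos"]]))
E
```

```text
time_s: 3.55
tcp_pos: [0.5066, -0.1412, 0.1629]
ee_rot: [[0.403, -0.004, -0.915], [0.915, 0.002, 0.403], [0.0, -1.0, 0.004]]
wrist_force: [0.2, -0.7, 0.5]
opening: 0.0884
clip 0.74 [324.0, 186.0, 49.0, 44.0] [ 0.511 -0.14   0.04 ]
clip_pivot 0.97 [323.0, 186.0, 54.0, 41.0] [ 0.51  -0.141  0.04 ]
clip_pivot 0.35 [440.0, 147.0, 53.0, 140.0] [ 0.521 -0.005  0.04 ]
[[320.70936671 228.7243264 ]]
```

View pics/w2.png

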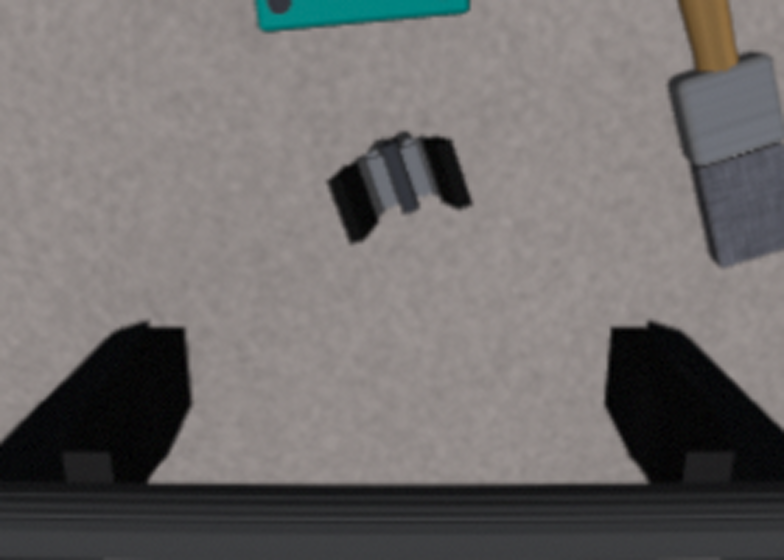

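```bash
python3 - <<'E'
from h import *
d=snap("wrist")
f=lambda x,y,z:px2w(d,(180+x/2.8,120+y/2.8),z)
A,B,C,D=[f(x,y,.060) for x,y in((330,182),(352,243),(453,138),(470,205))]
print(np.linalg.norm(A-B),np.linalg.norm(C-D),np.linalg.norm(A-C),np.linalg.norm(B-D))
m=(A+B+C+D)/4; y=(C+D-A-B)/2;x=(B-A+D-C)/2
print("mid",m,"yaw y",np.degrees(np.arctan2(y[1],y[0])),"yaw x",np.degrees(np.arctan2(x[1],x[0])))
P=[f(395,140,.034),f(411,210,.034)];print("pin",P,(P[0]+P[1])/2,np.linalg.norm(P[0]-P[1]))
s=manip.get_state();print(s["tcp_pos"])
# holder pose, foot corners from w1
import json
E
```

```text
0.02597057069660761 0.027220843730159268 0.04977828707193051 0.04844236265098656
mid [ 0.51115077 -0.14112686  0.06      ] yaw y 85.63405065401157 yaw x -7.238292221623707
pin [array([ 0.49625152, -0.13710251,  0.034     ]), array([ 0.5264266 , -0.14303818,  0.034     ])] [ 0.51133906 -0.14007035  0.034     ] 0.030753330836610995
[ 0.50797588 -0.1420147   0.16619913]
```

The close-up fits the description: 26 mm wide, about 49 mm over the lever tops, and a 31 mm pin. The clip is at (0.511,-0.1405) with its y axis at about 84°.

```bash
python3 -m inch '{"delta_rot":[[0,-0.9,0],[0,-1.8,0],[0,-1.8,0],[0,-1.8,0],[0,-1.8,0]],"translation":[[0.1,1,-0.08],[0.1,2,-0.08],[0.1,2.8,-0.08],[0.1,2.8,-0.08],[0.1,2.8,-0.08]],"fingers":[0,0,0,0,0]}'
python3 - <<'E'
from h import *
s=manip.get_state();R=np.array(s["ee_rot"]);print(np.degrees(np.arctan2(R[1,0],R[0,0])),(R.T@(np.array([.5113,-.1405,.034])-s["tcp_pos"])/.03).round(3))
E
```

```text
time_s: 4.38
tcp_pos: [0.5116, -0.1405, 0.0821]
ee_rot: [[0.101, 0.002, -0.995], [0.995, -0.001, 0.101], [-0.001, -1.0, -0.003]]
wrist_force: [0.4, -0.5, -0.9]
opening: 0.0882
84.20063807309218 [-1.000e-03  1.603e+00  1.400e-02]
```

```bash
python3 -m inch '{"delta_rot":[[0,0,0],[0,0,0],[0,0,0],[0,0,0],[0,0,0]],"translation":[[0,0.8,0],[0,1.6,0],[0,1.6,0],[0,1.6,0],[0,1.6,0]],"fingers":[0,0,0.4,0.5,0.6]}' 25
python3 -m inch '{"delta_rot":[[0,0,0],[0,0,0],[0,0,0],[0,0,0],[0,0,0]],"translation":[[0,0,0],[0,0,0],[0,0,0],[0,0,0],[0,0,0]],"fingers":[0.8,0.8,0.8,0.8,0.8]}' 25
```

```text
time_s: 5.0
tcp_pos: [0.5114, -0.1404, 0.0337]
ee_rot: [[0.101, 0.002, -0.995], [0.995, -0.001, 0.101], [-0.001, -1.0, -0.002]]
wrist_force: [0.1, 0.1, 0.3]
opening: 0.0602
time_s: 5.62
tcp_pos: [0.5108, -0.1401, 0.0324]
ee_rot: [[0.101, -0.0, -0.995], [0.995, 0.0, 0.101], [0.0, -1.0, 0.0]]
wrist_force: [-0.4, -0.4, -0.4]
opening: 0.0176
```

The fingers closed to 17.6 mm, less than the 32 mm of an open clip, so something slipped. I'll look.

```bash
python3 - <<'E'
from h import *
d=snap("wrist");save(d,"w3.png",(180,100,460,300),2.8)
for t in["clip","clip_pivot"]:
    for r in manip.trace("wrist",t): print(t,round(r["score"],2),np.round(r["rect"]).tolist(),px2w(d,r["rect"][:2],.04).round(3))
print(w2px(d,[manip.get_state()["tcp_pos"]]),manip.get_state()["opening"])
E
```

```text
clip 0.65 [322.0, 220.0, 83.0, 53.0] [ 0.504 -0.139  0.04 ]
clip_pivot 0.62 [319.0, 216.0, 84.0, 50.0] [ 0.501 -0.141  0.04 ]
[[321.62784446 224.82583407]] 0.01784328503925183
```

View pics/w3.png

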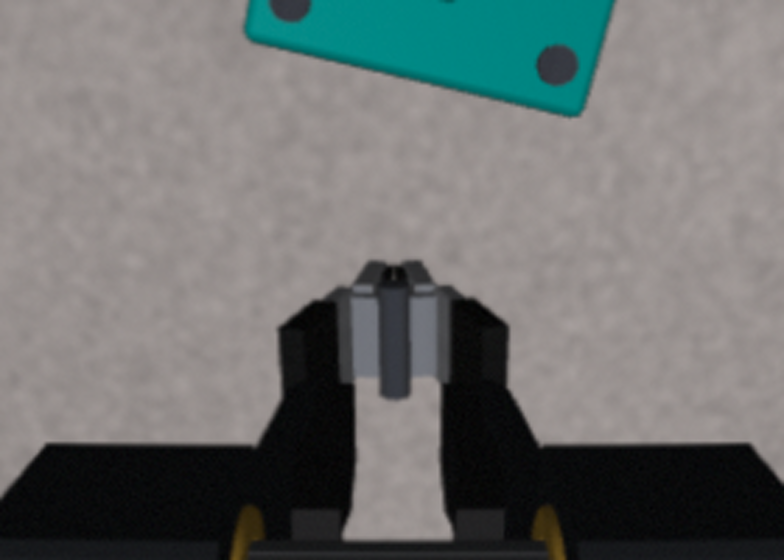

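```bash
python3 - <<'E'
from h import *
d=snap("wrist");e=snap("scene")
g=lambda im:(255*(im/255.)**.45).astype(np.uint8)
a=cv2.resize(g(d["image"][150:270,260:390]),(390,360),interpolation=cv2.INTER_CUBIC)
c=w2px(e,[[.511,-.14,.05]])[0].astype(int);print(c)
b=cv2.resize(g(e["image"][c[1]-35:c[1]+35,c[0]-38:c[0]+38]),(390,360),interpolation=cv2.INTER_CUBIC)
cv2.imwrite("pics/c1.png",np.hstack([a,b])[...,::-1])
E
```

```text
[282 239]
```

View pics/c1.png

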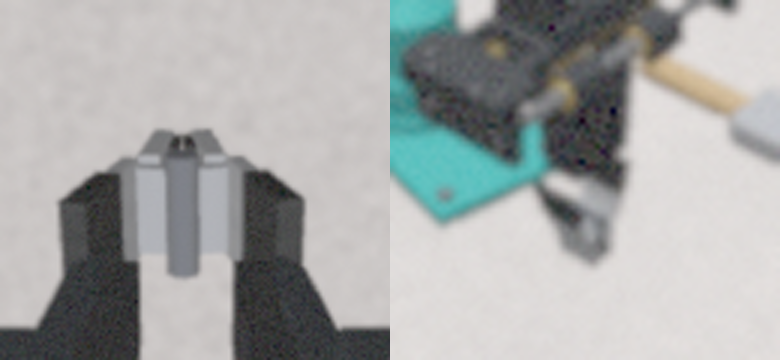

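```bash
python3 -m inch '{"delta_rot":[[0,0,0],[0,0,0],[0,0,0]],"translation":[[0,0,0],[0,0,0],[0,0,0]],"fingers":[0.6,0.6,0.6]}' 25
python3 - <<'E'
from h import *
g=lambda im:(255*(im/255.)**.45).astype(np.uint8)
d=snap("wrist");e=snap("scene");np.save("d1.npy",d["image"]);np.save("e1.npy",e["image"])
a=cv2.resize(g(d["image"][150:270,260:390]),(390,360),interpolation=cv2.INTER_CUBIC)
c=(282,239)
b=cv2.resize(g(e["image"][c[1]-35:c[1]+35,c[0]-38:c[0]+38]),(390,360),interpolation=cv2.INTER_CUBIC)
cv2.imwrite("pics/c2.png",np.hstack([a,b])[...,::-1])
E
```

```text
time_s: 6.25
tcp_pos: [0.5108, -0.1401, 0.0325]
ee_rot: [[0.101, -0.0, -0.995], [0.995, -0.0, 0.101], [-0.0, -1.0, 0.0]]
wrist_force: [-1.3, 0.0, 0.8]
opening: 0.0354
```

View pics/c2.png

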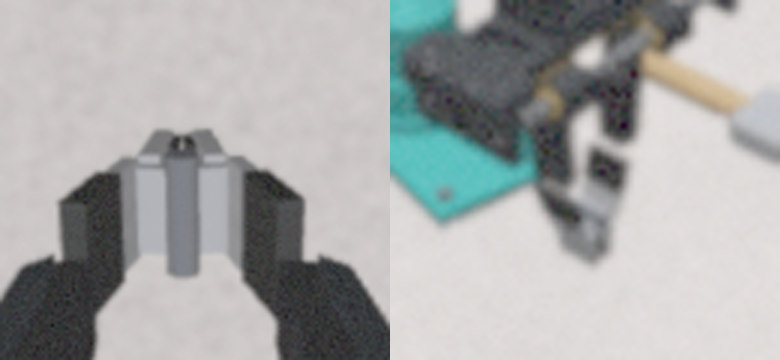

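```bash
python3 - <<'E'
from h import *
e=snap("scene");d=snap("wrist")
t=np.array(manip.get_state()["tcp_pos"]);R=np.array(manip.get_state()["ee_rot"]);o=manip.get_state()["opening"]
for s in(0,.01,.02,.03,.04):
  for sg in(-1,1):
    P=t-R[:,1]*s+R[:,0]*sg*(o/2+.005)
    p=w2px(e,[P])[0];q=w2px(d,[t-R[:,1]*s+R[:,0]*sg*o/2+R[:,2]*k for k in(.009,-.009)])
    print(s,sg,"scene crop",[(p[0]-244)*5.13+390,(p[1]-204)*5.14],"wrist crop",((q-[260,150])*3).round().tolist())
E
```

```text
0 -1 scene crop [np.float64(558.5159762105702), np.float64(230.12994317703237)] wrist crop [[110.0, 188.0], [112.0, 259.0]]
0 1 scene crop [np.float64(614.5415109138362), np.float64(187.87976124853057)] wrist crop [[260.0, 188.0], [258.0, 259.0]]
0.01 -1 scene crop [np.float64(557.7621045560766), np.float64(215.88778296941342)] wrist crop [[106.0, 204.0], [108.0, 278.0]]
0.01 1 scene crop [np.float64(614.1033159441738), np.float64(173.79075445376387)] wrist crop [[264.0, 204.0], [261.0, 278.0]]
0.02 -1 scene crop [np.float64(557.0014827770794), np.float64(201.4901360789413)] wrist crop [[102.0, 221.0], [104.0, 298.0]]
0.02 1 scene crop [np.float64(613.6615071705107), np.float64(159.55283420712684)] wrist crop [[268.0, 221.0], [265.0, 298.0]]
0.03 -1 scene crop [np.float64(556.2340381877711), np.float64(186.9347467368983)] wrist crop [[97.0, 241.0], [100.0, 321.0]]
0.03 1 scene crop [np.float64(613.2160511380102), np.float64(145.16391903090746)] wrist crop [[273.0, 241.0], [270.0, 321.0]]
0.04 -1 scene crop [np.float64(555.4596976302907), np.float64(172.21932225649442)] wrist crop [[91.0, 262.0], [95.0, 347.0]]
0.04 1 scene crop [np.float64(612.7669143495488), np.float64(130.62189501334652)] wrist crop [[278.0, 262.0], [275.0, 347.0]]
```

The extra look paid off. In both cameras the real fingertips sit about 33 mm behind the reported TCP, so the fingers closed above the levers, and the clip still stands untouched. I'll lower by 27 mm with the fingers open, then squeeze.

```bash
python3 -m inch '{"delta_rot":[[0,0,0],[0,0,0],[0,0,0],[0,0,0],[0,0,0]],"translation":[[0,0,0],[0,0,0],[0,0.3,0],[0,0.6,0],[0,0.9,0]],"fingers":[0,0,0,0,0]}' 25
python3 -m inch '{"delta_rot":[[0,0,0],[0,0,0],[0,0,0],[0,0,0],[0,0,0]],"translation":[[0,0,0],[0,0,0],[0,0,0],[0,0,0],[0,0,0]],"fingers":[0.4,0.5,0.6,0.7,0.8]}' 25
python3 -m inch '{"delta_rot":[[0,0,0],[0,0,0]],"translation":[[0,0,0],[0,0,0]],"fingers":[0.8,0.8]}' 25
python3 - <<'E'
from h import *
s=manip.get_state();print(s["opening"],s["tcp_pos"])
E
```

```text
time_s: 7.08
tcp_pos: [0.5106, -0.14, 0.0046]
ee_rot: [[0.101, -0.001, -0.995], [0.995, 0.0, 0.101], [0.0, -1.0, 0.001]]
wrist_force: [-0.1, -0.3, 0.6]
opening: 0.0831
time_s: 7.7
tcp_pos: [0.5123, -0.1418, 0.0072]
ee_rot: [[0.101, 0.004, -0.995], [0.995, -0.004, 0.101], [-0.003, -1.0, -0.004]]
wrist_force: [-2.0, -3.4, 16.9]
opening: 0.0377
time_s: 7.95
tcp_pos: [0.5128, -0.1422, 0.008]
ee_rot: [[0.101, 0.006, -0.995], [0.995, -0.005, 0.101], [-0.004, -1.0, -0.006]]
wrist_force: [-1.4, -5.3, 18.2]
opening: 0.0326
0.0325673519317382 [ 0.51279984 -0.14216262  0.00801491]
```

```bash
python3 -m inch '{"delta_rot":[[0,0,0],[0,0,0],[0,0,0],[0,0,0],[0,0,0]],"translation":[[0,-0.5,0],[0,-1.5,0],[0,-2.7,0],[0,-4,0],[0,-4.7,0]],"fingers":[0.8,0.8,0.8,0.8,0.8]}' 25
python3 -m inch '{"delta_rot":[[0,0,0],[0,0,0],[0,0,0],[0,0,0],[0,0,0]],"translation":[[1.5,0,0],[3.5,0,0],[5.5,0,0.5],[7.5,0,0.5],[8.5,0,0.5]],"fingers":[0.8,0.8,0.8,0.8,0.8]}'
python3 - <<'E'
from h import *
d=snap("wrist");save(d,"w4.png",None,1.25);np.save("d4.npy",d["image"]);np.save("v4.npy",d["view"])
s=manip.get_state();print(s["opening"],s["tcp_pos"])
for t in["holder","ears_top","cap","clip"]:
    for r in manip.trace("wrist",t): print(t,round(r["score"],2),np.round(r["rect"]).tolist(),px2w(d,r["rect"][:2],.03).round(3))
E
```

```text
time_s: 8.57
tcp_pos: [0.511, -0.14, 0.1488]
ee_rot: [[0.101, 0.002, -0.995], [0.995, -0.001, 0.101], [-0.001, -1.0, -0.002]]
wrist_force: [0.0, -0.4, -1.6]
opening: 0.0325
time_s: 9.2
tcp_pos: [0.521, 0.118, 0.1469]
ee_rot: [[0.098, -0.0, -0.995], [0.995, 0.0, 0.098], [0.0, -1.0, 0.0]]
wrist_force: [0.0, 0.1, -1.0]
opening: 0.0323
0.03230769872882363 [0.52106982 0.12003008 0.14681892]
holder 0.86 [378.0, 42.0, 100.0, 83.0] [0.384 0.187 0.03 ]
holder 0.83 [393.0, 185.0, 108.0, 132.0] [0.53  0.198 0.03 ]
holder 0.59 [76.0, 72.0, 153.0, 144.0] [ 0.376 -0.123  0.03 ]
ears_top 0.98 [381.0, 40.0, 103.0, 79.0] [0.383 0.19  0.03 ]
ears_top 0.95 [391.0, 183.0, 105.0, 126.0] [0.527 0.195 0.03 ]
ears_top 0.56 [78.0, 74.0, 156.0, 146.0] [ 0.378 -0.121  0.03 ]
cap 0.91 [418.0, 196.0, 57.0, 62.0] [0.545 0.225 0.03 ]
cap 0.67 [20.0, 26.0, 41.0, 53.0] [ 0.324 -0.172  0.03 ]
clip 0.89 [324.0, 240.0, 64.0, 85.0] [0.59  0.114 0.03 ]
```

View pics/w4.png

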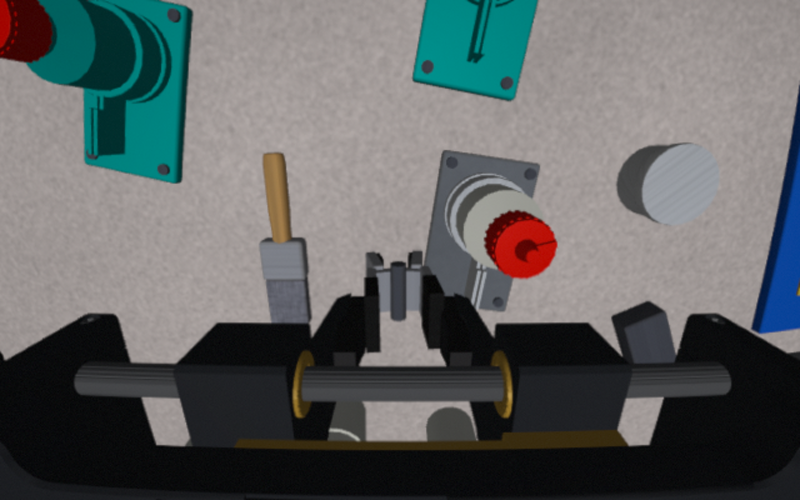

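The clip is held with its jaws open at about (316,210). Foot corners of the grey holder are at (356,121), (432,132) and (404,248), and the cap's stub is at (421,199).

```bash
python3 - <<'E'
from h import *
d=snap("wrist");f=lambda x,y,z:px2w(d,(x/1.25,y/1.25),z)
A,B,C=f(445,151,.012),f(540,165,.012),f(504,311,.012)
print("sides",np.linalg.norm(A-B),np.linalg.norm(B-C))
y=B-A;x=C-B;print("yaw",np.degrees(np.arctan2(x[1],x[0])),np.degrees(np.arctan2(y[1],y[0]))-90)
# red cap top disc
im=d["image"].astype(int);m=(im[...,0]>120)&(im[...,1]<60)&(im[...,2]<60);m[:, :340]=0;m[260:]=0
v,u=np.nonzero(m);print("red",len(u),u.min(),u.max(),v.min(),v.max())
from scipy.optimize import least_squares
def mod(p,L):
    c,s=np.cos(p[2]),np.sin(p[2]);L=np.array(L);return np.c_[p[0]+c*L[:,0]-s*L[:,1],p[1]+s*L[:,0]+c*L[:,1],L[:,2]]
L=[(-.05,-.045,.012),(-.05,.045,.012),(.1,.045,.012)]
px=np.array([(445,151),(540,165),(504,311)])/1.25
r=least_squares(lambda p:(w2px(d,mod(p,L))-px).ravel(),[.5,.19,-.15]);print(r.x,np.degrees(r.x[2]),r.fun.round(1))
print("stub top via cap",f(527,248,.143))
q=w2px(d,mod(r.x,[(0,0,.143),(.044,0,.052),(.08,0,.052),(.062,0,.052)]));print("pred stub, ears ends, mid px*1.25",(q*1.25).round())
pin=[f(398,262,.168),f(400,320,.168)];print(pin,np.linalg.norm(pin[0]-pin[1]),manip.get_state()["tcp_pos"])
for n in("top",):
    e=snap(n);print(w2px(e,mod(r.x,L+[(0,0,.143)]))*1.25)
save(d,"ears.png",(330,100,450,270),3.4)
E
```

```text
sides 0.08680620493327477 0.14667688590017466
yaw -13.636687416380342 -13.483347639842094
red 1665 398 449 172 220
[ 0.51580018  0.18927954 -0.2393754 ] -13.715200395870454 [-1.5 -1.1  1.3 -0.3  0.4  2. ]
stub top via cap [0.5102036  0.18639208 0.143     ]
pred stub, ears ends, mid px*1.25 [[532. 257.]
 [481. 271.]
 [473. 309.]
 [477. 290.]]
[array([0.50237941, 0.11446163, 0.168     ]), array([0.53421731, 0.11214903, 0.168     ])] 0.03192178026797629 [0.52155728 0.11416101 0.14655081]
[[346.29037741 264.1385237 ]
 [313.86744127 256.56771858]
 [327.40876926 203.40927094]
 [328.65969827 235.88657932]]
```

View pics/ears.png

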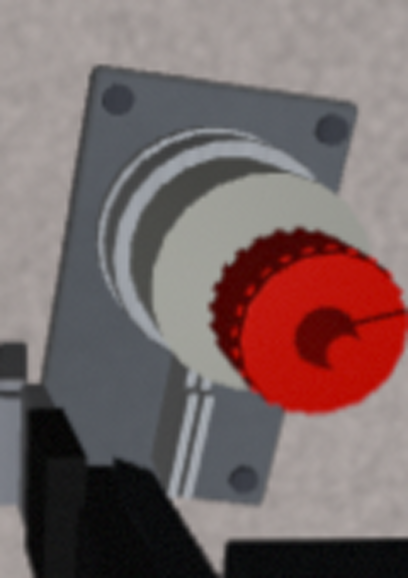

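```bash
python3 - <<'E'
from h import *
from scipy.optimize import least_squares
d=snap("wrist");print(manip.get_state()["tcp_pos"])
def mod(p,L):
    c,s=np.cos(p[2]),np.sin(p[2]);L=np.array(L);return np.c_[p[0]+c*L[:,0]-s*L[:,1],p[1]+s*L[:,0]+c*L[:,1],L[:,2]]
L=[(-.05,-.045,.012),(-.05,.045,.012),(.1,.045,.012)]
px=np.array([(93,64),(359,102),(264,506)])/3.4+[330,100]
r=least_squares(lambda p:(w2px(d,mod(p,L))-px).ravel(),[.5,.19,-.15]);print(r.x,np.degrees(r.x[2]),r.fun.round(1))
q=w2px(d,mod(r.x,[(0,0,.143),(.044,0,.052),(.08,0,.052),(.062,0,.052)]));print("pred stub, ears, in crop",((q-[330,100])*3.4).round())
f=lambda x,y,z:px2w(d,(330+x/3.4,100+y/3.4),z)
print("stub",f(329,336,.143),"ears",f(200,380,.052),f(182,497,.052))
P=[f(200,380,.052),f(182,497,.052)];v=P[1]-P[0];print(np.degrees(np.arctan2(v[1],v[0])))
c,s=np.cos(r.x[2]),np.sin(r.x[2])
for p in P+[f(329,336,.143)]: 
    w=p[:2]-r.x[:2];print("holder frame",c*w[0]+s*w[1],-s*w[0]+c*w[1])
E
```

```text
[0.52165145 0.1140408  0.14654219]
[ 0.51487359  0.19248118 -0.22659032] -12.982669162645331 [-0.4 -0.1  0.4 -0.4 -0.1  0.6]
pred stub, ears, in crop [[342. 352.]
 [201. 393.]
 [179. 496.]
 [190. 446.]]
stub [0.51113045 0.18960356 0.143     ] ears [0.55324687 0.18252247 0.052     ] [0.59326118 0.1755211  0.052     ]
-9.924669931827873
holder frame 0.03962966662450434 -0.001083353356874336
holder frame 0.08019403489990594 0.0010837124809917296
holder frame -0.003000988429773727 -0.0036449877502841618
```

```bash
python3 -m inch '{"delta_rot":[[0,0.35,0],[0,0.7,0],[0,0.7,0],[0,0.7,0],[0,0.7,0]],"translation":[[0.3,0,-1.3],[1.5,0,-1.69],[2.3,0,-1.69],[2.3,0.9,-1.69],[2.3,1.7,-1.69]],"fingers":[0.8,0.8,0.8,0.8,0.8]}'
python3 -m inch '{"delta_rot":[[0,0,0],[0,0,0]],"translation":[[0,0,0],[0,0,0]],"fingers":[0.8,0.8]}'
python3 - <<'E'
from h import *
d=snap("wrist");e=snap("scene");s=manip.get_state();print(s["tcp_pos"],np.degrees(np.arctan2(s["ee_rot"][1][0],s["ee_rot"][0][0])))
g=lambda im:(255*(im/255.)**.6).astype(np.uint8)
a=cv2.resize(g(d["image"][140:270,255:385]),(400,400),interpolation=cv2.INTER_CUBIC)
c=w2px(e,[[.575,.178,.06]])[0].astype(int);print(c)
b=cv2.resize(g(e["image"][c[1]-40:c[1]+40,c[0]-40:c[0]+40]),(400,400),interpolation=cv2.INTER_CUBIC)
cv2.imwrite("pics/c3.png",np.hstack([a,b])[...,::-1])
R=[.5145,.192,-.2217];C,S=np.cos(R[2]),np.sin(R[2])
for x in(.044,.062,.08):
  P=[R[0]+C*x,R[1]+S*x,.052];print(x,((w2px(d,[P])[0]-[255,140])*400/130).round(),((w2px(e,[P])[0]-c+40)*5).round())
for z in(.022,.028):
  t=np.array(s["tcp_pos"])+[0,0,z];Z=np.array(s["ee_rot"])[:,2]
  print(z,[((w2px(d,[t+k*Z])[0]-[255,140])*400/130).round() for k in(.015,-.015)])
E
```

```text
time_s: 10.22
tcp_pos: [0.5791, 0.178, 0.0947]
ee_rot: [[0.222, -0.0, -0.975], [0.975, -0.0, 0.222], [-0.0, -1.0, 0.0]]
wrist_force: [-0.2, 0.1, -0.7]
opening: 0.0327
time_s: 10.48
tcp_pos: [0.5797, 0.1782, 0.0965]
ee_rot: [[0.222, 0.001, -0.975], [0.975, 0.0, 0.222], [0.0, -1.0, -0.001]]
wrist_force: [-0.4, 0.3, -0.9]
opening: 0.0323
[0.57968465 0.17840382 0.09671658] 77.17475659818192
[356 191]
0.044 [201. 121.] [182. 201.]
0.062 [201. 184.] [203. 212.]
0.08 [202. 244.] [225. 223.]
0.022 [array([205., 234.]), array([205., 368.])]
0.028 [array([205., 245.]), array([205., 382.])]
```

View pics/c3.png

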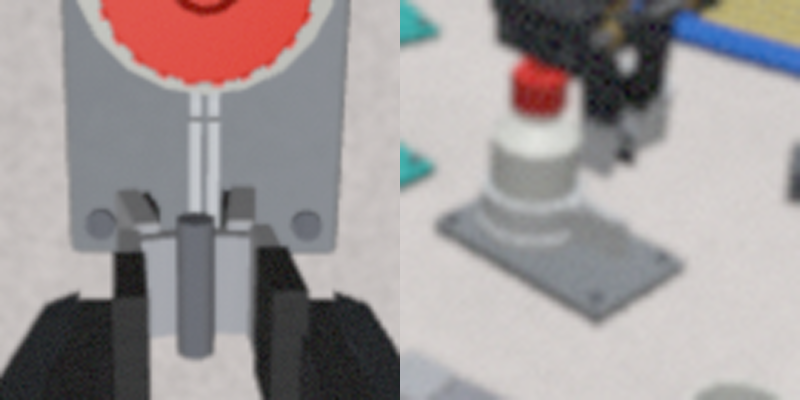

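The ears are straight in the tool frame, so the yaw matches, and the ear start line at row 118 agrees with the predicted 121. The pin is about 2 mm and the jaw middle about 3.5 mm left of the ears' centre line. I'll shift +3 mm along tool x and then go down.

```bash
python3 -m inch '{"delta_rot":[[0,0,0],[0,0,0],[0,0,0],[0,0,0],[0,0,0]],"translation":[[0.1,0,0],[0.1,0.3,0],[0.1,0.6,0],[0.1,0.8,0],[0.1,0.8,0]],"fingers":[0.8,0.8,0.8,0.8,0.8]}'
python3 -m inch '{"delta_rot":[[0,0,0],[0,0,0],[0,0,0],[0,0,0],[0,0,0]],"translation":[[0,0.3,0],[0,0.6,0],[0,0.9,0],[0,1.13,0],[0,1.13,0]],"fingers":[0.8,0.8,0.8,0.8,0.8]}'
python3 -m inch '{"delta_rot":[[0,0,0],[0,0,0]],"translation":[[0,0,0],[0,0,0]],"fingers":[0.8,0.8]}'
python3 - <<'E'
from h import *
d=snap("wrist");e=snap("scene");s=manip.get_state();print(s["tcp_pos"],s["wrist_force"],s["moment"])
np.save("d5.npy",d["image"]);np.save("e5.npy",e["image"])
E
```

```text
time_s: 11.2
tcp_pos: [0.5794, 0.1815, 0.0708]
ee_rot: [[0.222, -0.001, -0.975], [0.975, -0.0, 0.222], [-0.0, -1.0, 0.001]]
wrist_force: [-0.2, -0.2, -0.6]
opening: 0.0322
time_s: 11.82
tcp_pos: [0.5796, 0.1816, 0.0371]
ee_rot: [[0.221, -0.001, -0.975], [0.975, -0.0, 0.221], [-0.0, -1.0, 0.001]]
wrist_force: [-0.1, 0.2, -0.5]
opening: 0.0323
time_s: 12.08
tcp_pos: [0.5798, 0.1816, 0.0378]
ee_rot: [[0.221, 0.0, -0.975], [0.975, 0.0, 0.221], [0.0, -1.0, -0.0]]
wrist_force: [0.4, 0.9, -0.1]
opening: 0.0323
[0.57979138 0.18159147 0.03774042] [-0.0750304  -0.48087983 -1.17903142] [-0.04379804 -0.01601694 -0.00200508]
```

```bash
python3 -m inch '{"delta_rot":[[0,0,0],[0,0,0],[0,0,0],[0,0,0],[0,0,0]],"translation":[[0,0,0],[0,0,0],[0,0,0],[0,0,0],[0,0,0]],"fingers":[0.6,0.5,0.4,0.2,0]}'
python3 -m inch '{"delta_rot":[[0,0,0],[0,0,0],[0,0,0],[0,0,0],[0,0,0]],"translation":[[0,0,0],[0,0,0],[0,-1,0],[0,-2,0],[0,-3.5,0]],"fingers":[0,0,0,0,0]}'
python3 -m inch '{"delta_rot":[[0,0,0],[0,0,0],[0,0,0]],"translation":[[0,-0.5,0.5],[0,-0.5,0.5],[0,-0.5,0.5]],"fingers":[0,0,0]}'
python3 - <<'E'
from h import *
d=snap("wrist");e=snap("scene");s=manip.get_state();print(s["tcp_pos"])
g=lambda im:(255*(im/255.)**.6).astype(np.uint8)
a=cv2.resize(g(d["image"][100:270,235:405]),(400,400),interpolation=cv2.INTER_CUBIC)
c=(356,191)
b=cv2.resize(g(e["image"][c[1]-40:c[1]+40,c[0]-40:c[0]+40]),(400,400),interpolation=cv2.INTER_CUBIC)
cv2.imwrite("pics/c4.png",np.hstack([a,b])[...,::-1])
R=[.5145,.192,-.2217];C,S=np.cos(R[2]),np.sin(R[2])
k=400/170
for x,z in((.044,.052),(.062,.052),(.08,.052),(.047,.062),(.077,.062),(.062,.091),(0,.144)):
  P=[R[0]+C*x,R[1]+S*x,z];print(x,z,((w2px(d,[P])[0]-[235,100])*k).round(),((w2px(e,[P])[0]-np.array(c)+40)*5).round())
E
```

```text
time_s: 12.8
tcp_pos: [0.5798, 0.1816, 0.0376]
ee_rot: [[0.222, 0.0, -0.975], [0.975, 0.0, 0.222], [0.0, -1.0, -0.0]]
wrist_force: [-0.9, 0.6, -0.2]
opening: 0.071
time_s: 13.42
tcp_pos: [0.5791, 0.1815, 0.1428]
ee_rot: [[0.222, -0.002, -0.975], [0.975, -0.0, 0.222], [-0.001, -1.0, 0.002]]
wrist_force: [1.2, 0.5, 0.4]
opening: 0.0882
time_s: 13.8
tcp_pos: [0.5644, 0.1849, 0.156]
ee_rot: [[0.221, -0.003, -0.975], [0.975, -0.0, 0.221], [-0.001, -1.0, 0.002]]
wrist_force: [0.0, 0.3, -0.2]
opening: 0.0882
[0.56470157 0.18477806 0.15605327]
0.044 0.052 [195. 192.] [182. 201.]
0.062 0.052 [195. 231.] [203. 212.]
0.08 0.052 [195. 267.] [225. 223.]
0.047 0.062 [195. 204.] [187. 190.]
0.077 0.062 [195. 269.] [222. 208.]
0.062 0.091 [194. 259.] [208. 161.]
0 0.144 [189. 121.] [140.  54.]
```

View pics/c4.png

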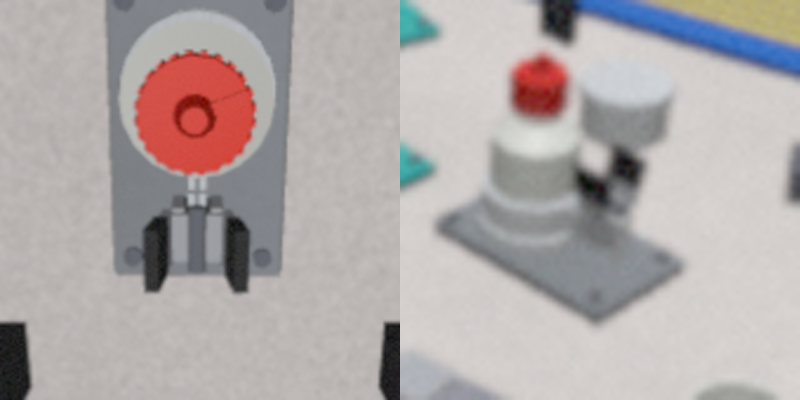

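The clip sits squarely on the ears: its pin spans rows 205–270 at column 195, where I predicted rows 204–269 at column 195 for a centred clip 10 mm above the edge. Next I'll measure the cap centre.

```bash
python3 - <<'E'
from h import *
from scipy.optimize import least_squares
d=snap("wrist");s=manip.get_state();R=np.array(s["ee_rot"])
im=d["image"].astype(int);m=(im[...,0]>90)&(im[...,1]<im[...,0]*.45)&(im[...,2]<im[...,0]*.45);m[:, :270]=0;m[:,370:]=0;m[200:]=0
n,lab,st,_=cv2.connectedComponentsWithStats(m.astype(np.uint8));i=1+np.argmax(st[1:,4]);x,y,w,h=st[i,:4];print(st[i])
bb=np.array([x-.5,y-.5,x+w-.5,y+h-.5])
a=np.linspace(0,2*np.pi,120)
def bbox(p):
    P=np.vstack([np.c_[p[0]+p[2]*np.cos(a),p[1]+p[2]*np.sin(a),0*a+z] for z in(.1055,.1312)]);q=w2px(d,P);return np.r_[q.min(0),q.max(0)]
r=least_squares(lambda p:bbox(p)-bb,[.514,.193,.019],x_scale=.01);print(r.x,r.fun.round(2))
t=np.array([r.x[0],r.x[1],.14])-s["tcp_pos"];print("tcp",s["tcp_pos"],"delta units at z .14",(R.T@t/.03).round(3))
E
```

```text
[ 292  121   52   53 1988]
[0.51440531 0.19322491 0.01922185] [ 0.04 -0.04 -0.04  0.04]
tcp [0.56483012 0.1847684  0.1562396 ] delta units at z .14 [-0.097  0.545  1.7  ]
```

```bash
python3 -m inch '{"delta_rot":[[0,0,0],[0,0,0],[0,0,0],[0,0,0],[0,0,0]],"translation":[[-0.1,0,1],[-0.1,0.5,1.7],[-0.1,0.5,1.7],[-0.1,1.3,1.7],[-0.1,1.3,1.7]],"fingers":[0,0,0,0,0]}' 30
python3 - <<'E'
from h import *
s=manip.get_state();R=np.array(s["ee_rot"]);print((R.T@(np.array([.5144,.1932,.074])-s["tcp_pos"])/.03).round(3))
E
```

```text
time_s: 14.58
tcp_pos: [0.5149, 0.1929, 0.1175]
ee_rot: [[0.222, -0.003, -0.975], [0.975, -0.0, 0.222], [-0.001, -1.0, 0.002]]
wrist_force: [-0.0, 0.6, 0.8]
opening: 0.0878
[0.007 1.451 0.016]
```

```bash
python3 -m inch '{"delta_rot":[[0,0,0],[0,0,0],[0,0,0],[0,0,0],[0,0,0]],"translation":[[0,0.5,0.02],[0,1,0.02],[0,1.45,0.02],[0,1.45,0.02],[0,1.45,0.02]],"fingers":[0,0,0,0.3,0.4]}' 30
python3 -m inch '{"delta_rot":[[0,0,0],[0,0,0],[0,0,0],[0,0,0],[0,0,0]],"translation":[[0,0,0],[0,0,0],[0,0,0],[0,0,0],[0,0,0]],"fingers":[0.5,0.8,0.8,0.8,0.8]}' 30
python3 - <<'E'
from h import *
s=manip.get_state();print(s["joint_positions"],s["moment"])
E
```

```text
time_s: 15.2
tcp_pos: [0.5144, 0.1935, 0.0754]
ee_rot: [[0.221, 0.001, -0.975], [0.975, 0.0, 0.221], [0.0, -1.0, -0.001]]
wrist_force: [-0.6, 0.5, 0.3]
opening: 0.0701
time_s: 15.82
tcp_pos: [0.5141, 0.1931, 0.0752]
ee_rot: [[0.222, -0.0, -0.975], [0.975, -0.001, 0.222], [-0.001, -1.0, -0.0]]
wrist_force: [-0.6, -3.6, 1.2]
opening: 0.037
[ 1.43965143e-01  5.06069902e-01  1.49381549e+00 -5.80418194e-04
  1.14181181e+00 -1.20321842e+00] [-0.49197383  0.16637836  0.03819204]
```

```bash
python3 -m inch '{"delta_rot":[[0,1,0],[0,2,0],[0,3,0],[0,4,0],[0,5,0]],"translation":[[0,0.003,0],[0,0.006,0],[0,0.009,0],[0,0.012,0],[0,0.014,0]],"fingers":[0.8,0.8,0.8,0.8,0.8]}' 30
python3 - <<'E'
from h import *
s=manip.get_state();R=s["ee_rot"];print(np.degrees(np.arctan2(R[1][0],R[0][0])),s["moment"],s["wrist_force"])
d=snap("wrist");e=snap("scene")
E
python3 -m inch '{"delta_rot":[[0,1,0],[0,2,0],[0,3,0],[0,4,0],[0,4,0]],"translation":[[0,0.003,0],[0,0.006,0],[0,0.009,0],[0,0.012,0],[0,0.012,0]],"fingers":[0.8,0.8,0.8,0.8,0.8]}' 30
python3 - <<'E'
from h import *
s=manip.get_state();R=s["ee_rot"];print(np.degrees(np.arctan2(R[1][0],R[0][0])),s["moment"],s["wrist_force"])
E
```

```text
time_s: 16.45
tcp_pos: [0.5136, 0.1924, 0.0746]
ee_rot: [[0.892, -0.001, -0.452], [0.452, -0.002, 0.892], [-0.002, -1.0, -0.001]]
wrist_force: [-2.9, -7.5, 3.3]
opening: 0.0371
26.880143979473402 [-1.25574792  0.56132891  0.02801552] [-2.90556476 -7.54771121  3.26977152]
time_s: 17.18
tcp_pos: [0.5128, 0.1923, 0.0742]
ee_rot: [[0.975, -0.003, 0.223], [-0.223, -0.002, 0.975], [-0.002, -1.0, -0.003]]
wrist_force: [-6.1, -8.3, 4.3]
opening: 0.0372
-12.909804211442747 [-1.24159539  1.04309475 -0.05164115] [-6.05036075 -8.33552074  4.34515606]
```

```bash
cat > m.py <<'E'
from h import *
s=manip.get_state();R=s["ee_rot"];print("ang",np.degrees(np.arctan2(R[1][0],R[0][0])).round(2),"Mz",round(s["moment"][2],3),"F",np.round(s["wrist_force"],1),"tcp",np.round(s["tcp_pos"],4),"op",round(s["opening"],4))
E
python3 -m inch '{"delta_rot":[[0,0.5,0],[0,1,0],[0,1,0]],"translation":[[-0.04,0.003,-0.05],[-0.04,0.003,-0.05],[-0.04,0.003,-0.05]],"fingers":[0.8,0.8,0.8]}' 30 >/dev/null; python3 m.py
python3 -m inch '{"delta_rot":[[0,1,0],[0,1,0]],"translation":[[0,0.003,0],[0,0.003,0]],"fingers":[0.8,0.8]}' 30 >/dev/null; python3 m.py
python3 -m inch '{"delta_rot":[[0,1,0],[0,1,0]],"translation":[[0,0.003,0],[0,0.003,0]],"fingers":[0.8,0.8]}' 30 >/dev/null; python3 m.py
```

```text
ang -22.76 Mz -0.04 F [-1.  -0.3  1.6] tcp [0.5127 0.1923 0.0743] op 0.037
ang -32.63 Mz 0.008 F [-2.  -0.1  3.3] tcp [0.5126 0.1923 0.0742] op 0.0374
ang -42.44 Mz 0.528 F [-2.9 -1.7  4. ] tcp [0.5121 0.1922 0.0741] op 0.037
```

```bash
python3 -m inch '{"delta_rot":[[0,0.3,0],[0,0.3,0]],"translation":[[-0.02,0,0.04],[-0.02,0,0.04]],"fingers":[0.8,0.8]}' 40 >/dev/null; python3 m.py
python3 -m inch '{"delta_rot":[[0,0.3,0],[0,0.3,0]],"translation":[[0,0,0],[0,0,0]],"fingers":[0.8,0.8]}' 40 >/dev/null; python3 m.py
python3 - <<'E'
from h import *
d=snap("wrist");print(np.round(manip.get_state()["joint_efforts"],2));save(d,"cap.png",(260,130,400,250),3);np.save("d6.npy",d["image"])
E
```

```text
ang -45.35 Mz 0.859 F [-3.8 -5.9  4.7] tcp [0.5125 0.1927 0.074 ] op 0.037
ang -48.47 Mz 0.585 F [-0.2 -1.   1.4] tcp [0.5134 0.1935 0.0741] op 0.0369
[-7.000e-02 -4.495e+01 -1.761e+01  5.400e-01  1.000e-02  6.700e-01]
```

```bash
for i in 1; do :; done
python3 -m inch '{"delta_rot":[[0,-0.2,0]],"translation":[[0,0,0]],"fingers":[0.8]}' 40 >/dev/null; python3 m.py
python3 -m inch '{"delta_rot":[[0,-0.2,0]],"translation":[[0,0,0]],"fingers":[0.8]}' 40 >/dev/null; python3 m.py
python3 -m inch '{"delta_rot":[[0,-0.2,0]],"translation":[[0,0,0]],"fingers":[0.8]}' 40 >/dev/null; python3 m.py
python3 -m inch '{"delta_rot":[[0,-0.2,0]],"translation":[[0,0,0]],"fingers":[0.8]}' 40 >/dev/null; python3 m.py
```

```text
ang -46.58 Mz -0.004 F [ 0.7 -1.2  2. ] tcp [0.5134 0.1935 0.0741] op 0.0371
ang -44.63 Mz -0.068 F [ 1.3 -0.2  2.7] tcp [0.5134 0.1936 0.0741] op 0.037
ang -42.65 Mz -0.022 F [2.2 0.1 3.2] tcp [0.5133 0.1936 0.0742] op 0.0371
ang -40.66 Mz -0.068 F [ 1.7 -0.6  1.7] tcp [0.5133 0.1935 0.0742] op 0.0374
```

```bash
python3 -m inch '{"delta_rot":[[0,-0.9,0],[0,-1.8,0],[0,-2.7,0],[0,-3.6,0],[0,-4.4,0]],"translation":[[0,-0.003,0],[0,-0.006,0],[0,-0.009,0],[0,-0.011,0],[0,-0.013,0]],"fingers":[0.8,0.8,0.8,0.8,0.8]}' 40 >/dev/null; python3 m.py
python3 -m inch '{"delta_rot":[[0,-0.9,0],[0,-1.8,0],[0,-2.7,0],[0,-3.5,0],[0,-4,0]],"translation":[[0,-0.003,0],[0,-0.006,0],[0,-0.009,0],[0,-0.011,0],[0,-0.012,0]],"fingers":[0.8,0.8,0.8,0.8,0.8]}' 40 >/dev/null; python3 m.py
python3 -m inch '{"delta_rot":[[0,0,0],[0,0,0]],"translation":[[0,0,0],[0,0,0]],"fingers":[0.8,0.8]}' 40 >/dev/null; python3 m.py
python3 - <<'E'
from h import *
d=snap("wrist");e=snap("scene");im=np.load("d6.npy")
g=lambda im:(255*(im/255.)**.6).astype(np.uint8)
a=[cv2.resize(g(x[120:260,250:390]),(390,390),interpolation=cv2.INTER_CUBIC) for x in(im,d["image"])]
c=(345,185);b=cv2.resize(g(e["image"][c[1]-30:c[1]+30,c[0]-60:c[0]+60]),(780,200*2)[:2],interpolation=cv2.INTER_CUBIC)[:200]
cv2.imwrite("pics/fin.png",np.vstack([np.hstack(a),cv2.resize(g(e["image"][140:220,300:456]),(780,400))[100:300]])[...,::-1])
C=[.5144,.1932,.1316];print((w2px(d,[C,np.add(C,[0,0,.012])])-[250,120])*390/140)
for r in manip.trace("scene","clip"): print(r["score"],r["rect"])
print(manip.get_state()["time_s"])
E
```

```text
ang 3.55 Mz -0.074 F [2.  1.5 3.4] tcp [0.513  0.1937 0.0745] op 0.0371
ang 43.48 Mz -0.074 F [-0.4 -0.8  2.6] tcp [0.5127 0.1936 0.0748] op 0.0371
ang 43.14 Mz 0.083 F [-0.9  0.   3.4] tcp [0.5127 0.1936 0.0748] op 0.0366
[[198.73846338 419.61793886]
 [198.59666206 457.78892632]]
0.77 [359.1, 190.6, 13.7, 23.5]
20.75
```

View pics/fin.png

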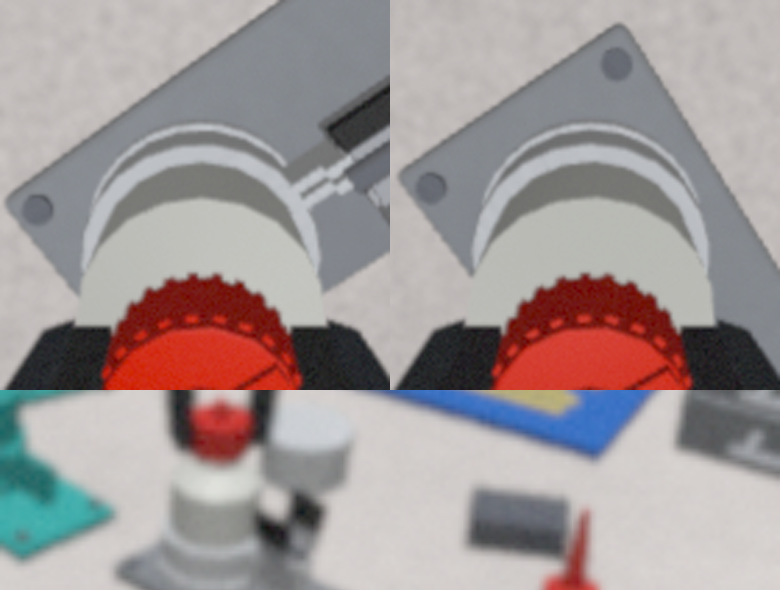

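The ridge sits at the same place in the gripper at the stop and now (crop px 278,367 and 668,367), so the cap followed the quarter turn back without slipping. The clip is still on the ears at 20.75 s. Handing in.

```bash
python3 -c "
from cell import manip
print(manip.close_job())"; python3 m.py
```

```text
the job is handed in; nothing more can be done
None
the job is handed in; nothing more can be done
```

I clipped the clamp over the ears, screwed the cap down to its stop, backed it off about 90°, and handed in at about 21 s with the cap still gripped. No verdict was reported.

- **Clamp:** After I let go, its pin lay within about a pixel of where a clamp centred on the ears, about 10 mm above their top edge, should show. The last scene picture still shows it there.
- **Cap:** It turned about 115–120° clockwise with under about 0.06 N m of wrist moment. The moment then jumped to between 0.5 and 0.9 N m and the fingers slipped a few degrees, so I took that as the hard stop. Backing off, the tool turned from about -46.6° (zero moment) to 43.1°, and the cap's ridge kept its place between the fingers. The grip is 40 N with the fingers 37 mm apart.
- **What disagreed:**
  - The first squeeze closed on nothing, because the real fingertips sit about 33 mm behind the reported TCP. I noticed it in the pictures and corrected for it; the clamp was not disturbed.
  - The cap centre was off by about 1.5 mm, which gave side forces up to about 10 N while turning. I trimmed that out.
- **Other objects:** I didn't touch the bystanders or the turquoise look-alikes on purpose, but I didn't re-measure where they are at the end.

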